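Reset the bed-base control box through its shuttered well

TASK

Reset the motorised bed's control box, the long one: with your fingertips push its shutter fully open, reach down into the well and press the sunken reset key fully down, keeping it down for at least a second, then push the shutter fully closed again and leave it. Only touch and push: do not lift either box or shove it out of place, do not squeeze or force its parts, do not press the round key in the short box, and leave everything else on the table where it is.

Things in the scene. Friction and masses are not known exactly. Their poses are not given: they have to be found in the camera images.
- control_box: The LONG grey plastic control box of a motorised bed base, with a sliding shutter: 84 mm (x) by 170 mm (y) by 45 mm high. Origin: centre of its underside; z up, y along its long side. Loose, about 1.6 kg; stays put under pushes below about 8 N. Flat top except two guide ribs along y, 6 mm high, 4 mm wide, at x = +-27.5 mm.
- well_mouth (a point): Centre of the mouth of the long box's well, in the plane of its top (45 mm above the table), at box y = -35 mm; axes as the box. The well is 34 mm (x) by 54 mm (y), its floor 12 mm above the table; the closed shutter lies over it. The reset key is straight below, its top 22 mm under this point when released.
- shutter (a joint): Shutter position in m: 0 fully closed (covers the well), 0.064 fully open (well entirely free); opens towards the box's +y. About 1.5 N of friction; stays where it is left. Black plate 50 mm (x) by 62 mm (y), 4 mm thick, on the box's top between the guide ribs, with an upright push rib across its middle.
- rib_foot (a point): Middle of the foot of the shutter's push rib, on the plate's upper face (49 mm above the table); moves with the shutter; axes as the control box. The rib is 40 mm long (x), 8 mm thick (y) and 12 mm high above the plate (its top is 61 mm above the table).
- reset_key (a joint): Travel of the reset key in m: 0 released, 0.006 fully down. A plain white rectangular key, 22 mm (x) by 28 mm (y), in the middle of the long box's well, 23 mm above the table when released. Spring: about 1.5 N to start, 4.5 N fully down at a hard stop; let go, it comes back up by itself.
- splitter_box: The SHORT box, without a shutter, not to be operated. Grey plastic, 84 mm (x) by 110 mm (y) by 45 mm high, loose on the table. Origin: centre of its underside; z up, y along its longer side. Has an open square well, 40 mm by 40 mm, in its middle.
- round_key (a joint): Travel of the round white key (24 mm across) sunk in the short box's well: 0 released, 0.006 pressed. To be left alone.
- bun_foot: Turned wooden furniture foot, 48 mm across, 55 mm high, standing between the boxes. Origin: centre of underside. Bystander.
- tape_roll: Roll of paper tape lying flat, 66 mm across, 24 mm high. Origin: centre of underside. Bystander.
- timber_leg: Square wooden leg lying down, 220 mm (x) by 40 by 40 mm. Origin: centre of underside. Bystander.
- screw_jar: Clear jar with steel cap, 60 mm across, 80 mm high. Origin: centre of underside. Bystander.
- screwdriver: Screwdriver lying on the table, along its own x. Bystander.
- fittings_tray: Open plywood tray with compartments, 100 mm (x) by 120 mm (y) by 40 mm high. Origin: centre of underside. Bystander.
- mug: White mug, 80 mm across, 90 mm high, handle at its +y. Origin: centre of underside. Bystander.
Mind the look-alikes: they are no part of the job. What is shaped like the control_box but purple or turquoise is not meant.

How it is judged:
By the outcome, as a careful person would: the job done as asked, in the order asked, and still so for the second after the job is handed in, with the robot touching nothing.
It also fails if it takes over 59 s, if anything falls off the work surface, if the arm or the gripper's body presses on something with over 40 N, if the wrist force passes 120 N, or if a joint passes its speed limit or range.

ROBOT

A 6-joint arm with a two-finger parallel gripper is mounted at the origin on the work surface. World frame = base frame: x ahead of the robot, y to its left, z up, the work surface at z = 0. Lengths are in m, angles in degrees, forces in N, time in s.
With the tool pointing down it reaches from about 0.375 to 0.9 m from the base axis. Payload 3.1 kg.
Tool frame: the origin (TCP) lies midway between the tips of the shut fingers; the grasp point (between the pads) lies 19 mm behind it; x points along the fingers, y is the direction in which the jaws open and shut, and the axes are right-handed (so a half turn about x gives the same grasp; the last joint's range is limited). The gripper opens to 87 mm and grips with 3 to 60 N. Pads are 19 mm wide; open, the fingers measure 117 mm over their backs; the gripper's body (75 mm by 190 mm) begins 51 mm behind the grasp point.
Start: joints at [58.986, 30.224, 82.088, -0, 67.689, -10.227], TCP at [0.222, 0.584, 0.223] pointing down, gripper open.
Joint ranges: [-176.69, 176.69], [-43.24, 126.21], [12.49, 139.97], [-82, 262], [0, 151.66], [-163.58, 163.58]. Speed limits (degrees/s): [159.86, 159.86, 180, 180, 180, 180].

INTERFACE

Orientations are given as a 3x3 rotation matrix whose columns are the frame's x, y, z axes.
In Python, from rig import bot gives the robot as it stands.
- The arm moves only by the tool play_rows, never from a script. Its argument "motion" is a list of rows, each a list of 3 entries, a list of its own where there are three numbers: the shift along the tool's x, y, z in mm, then the turn, a rotation vector about the tool's x, y, z in degrees, then the opening, from 0 (shut) to 1 (fully open). A call has 1 to 8 rows; each row is the pose to reach, as a shift and turn from the pose commanded when the call began, along the tool's axes at that moment; what a row does not reach only later rows make up. A row lasts 1/10 s, in which the tool goes at most 50 mm and 8.59 degrees, less where a joint would pass 70% of its speed; a pose out of reach is approached as far as the arm can. A call with a gripper value outside its range is refused whole. The fingers move at their own pace and stop on an object; the grip force is fixed at half the most. Time passes only in rows, so rows that repeat a pose let the fingers close. It gives the time, the measured TCP pose, the force and the opening at its end, in the units of the state.
- bot.read_state(): the state, without advancing time (a new reading comes with each control period).
- bot.capture(name): name is "side" or "top" or "wrist"; returns a dict with "img" (400x640x3 uint8, blue, green, red), "mtx" (3x3 intrinsics, pixels), "rvec" (rotation vector, rad) and "tvec" (3), from world to camera coordinates, as OpenCV has them. Camera axes: x right, y down, z forward; pixel columns grow to the right and rows downward; lengths in m; the calibration is good to about 2 mm. A picture is of the moment at which its call begins. There is no depth.
- bot.hand_in(): hands the job in, once; it reports no verdict.
The state is a dict: "time_s": time; "joint_positions": joint angles; "qvel": joint speeds; "tau": joint torques, N m; "position": TCP position; "tcp_rot": TCP orientation; "force": force on the tool from outside, world axes, zero at the start; "moment": the same for the moment, N m; "opening": opening from 0.0 (shut) to 1.0 (fully open).
Only numpy, scipy, OpenCV 4.12 (cv2) and the standard library are available. Lean on these libraries where they do the work, as an engineer would, in place of code of your own. Each camera call takes 0.05 s, during which the arm holds its last target.

## Working session

There is one attempt and no reset: what is moved stays moved. The work goes in short steps, Python scripts to look and compute and a tool call to move; the robot and the scene stay as the last step left them, time stands still between calls to the robot, and variables do not carry over. Pictures are saved under pics/ and viewed, and the job is handed in when it is done.

Besides the shell and the picture viewer there is one more tool, called after "Request:" by a JSON object that holds its "fn" and its "kwargs". play_rows: Moves the arm, as the interface text tells. Its arguments: {"type":"object","properties":{"motion":{"type":"array"}},"required":["motion"]}

```bash
ls; mkdir -p pics; python3 - <<'E'
from rig import bot
import cv2
s=bot.read_state();print(s)
for n in("side","top","wrist"):
    c=bot.capture(n);cv2.imwrite(f"pics/{n}0.png",c["img"]);print(n,c["mtx"].tolist(),c["rvec"],c["tvec"])
E
```

```text
pics
{'time_s': 0.0, 'joint_positions': array([ 5.89856317e+01,  3.02778529e+01,  8.21569034e+01, -2.88161654e-03,
        6.76866831e+01, -1.02279017e+01]), 'qvel': array([ 0.0818834 ,  0.0197782 ,  0.01819603, -0.00094163, -0.1237002 ,
       -0.01538943]), 'tau': array([-1.24195358e-04, -4.40038705e+01, -1.76592994e+01,  6.32497994e-02,
        5.81365207e-02, -1.57178665e-04]), 'position': array([0.22141556, 0.58368871, 0.22158068]), 'tcp_rot': array([[-1.05221075e-03,  3.54867143e-01,  9.34916148e-01],
       [-1.84047929e-03,  9.34914395e-01, -3.54868549e-01],
       [-9.99997753e-01, -2.09409031e-03, -3.30601352e-04]]), 'force': array([-0.01039197,  0.44190694,  0.13065833]), 'moment': array([ 0.0002125 , -0.05146698,  0.04431205]), 'opening': 1.0000369146111967}
side [[502.8858820763027, 0.0, 312.409619556997], [0.0, 502.8858820763027, 194.87650613831894], [0.0, 0.0, 1.0]] [ 2.12790974 -0.66312409  0.30436077] [-0.40482671  0.23044137  1.27725748]
top [[398.940480922616, 0.0, 319.01934381403544], [0.0, 398.940480922616, 196.78188399293683], [0.0, 0.0, 1.0]] [ 2.15364056 -2.19389483  0.14149868] [0.01748481 0.50153954 1.06712477]
wrist [[310.7631993847861, 0.0, 318.95241853163867], [0.0, 310.7631993847861, 196.11942411419952], [0.0, 0.0, 1.0]] [-2.40223554 -1.65909499 -0.21300034] [-0.6241671  -0.03114612  0.3910531 ]
```

View pics/top0.png

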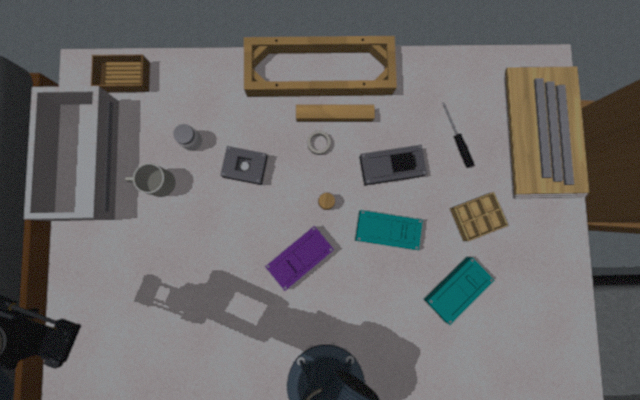

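View pics/side0.png

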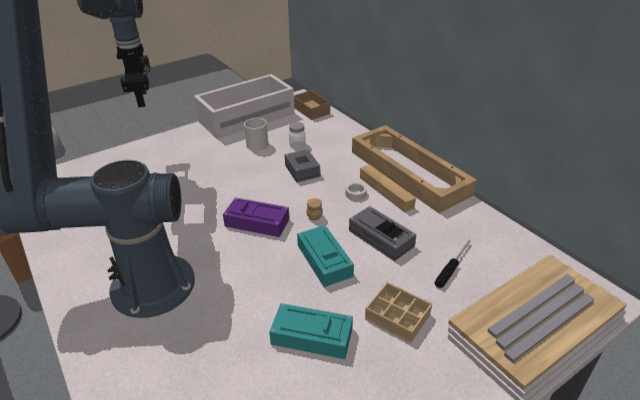

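View pics/wrist0.png

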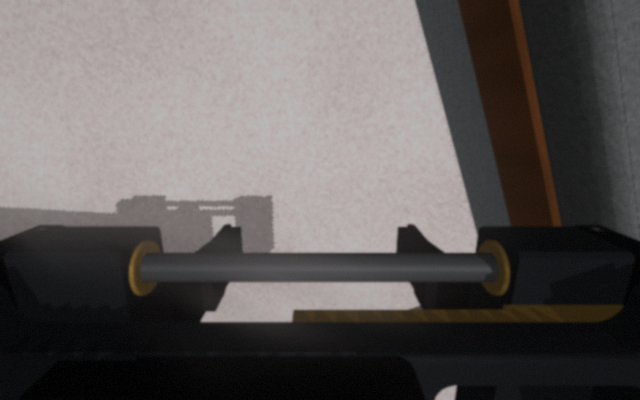

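Candidates: grey long box with black plate at top (393,165) / side (382,231); turquoise at top (390,230) and (460,290); purple at (300,257); and the short grey one at (244,165). The grey long one fits the task, since the others are the wrong colour or the short box. I'll enlarge it to confirm.

```bash
python3 - <<'E'
import cv2,numpy as np
a=cv2.imread("pics/top0.png")[135:200,345:440];b=cv2.imread("pics/side0.png")[195:265,335:430]
a=cv2.convertScaleAbs(a,alpha=1.6,beta=20);b=cv2.convertScaleAbs(b,alpha=1.6,beta=20)
a=cv2.resize(a,(760,520),interpolation=cv2.INTER_CUBIC);b=cv2.resize(b,(760,560),interpolation=cv2.INTER_CUBIC)
cv2.imwrite("pics/topc.png",a);cv2.imwrite("pics/sidec.png",b)
E
```

```text
(no output)
```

View pics/topc.png

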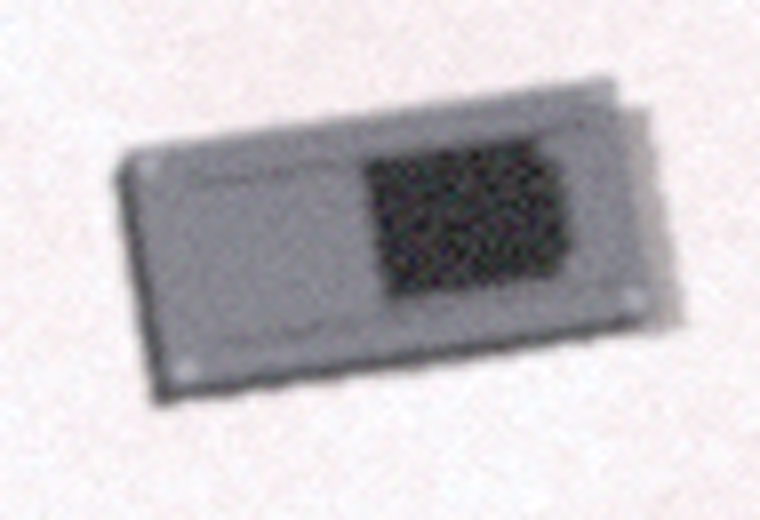

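View pics/sidec.png

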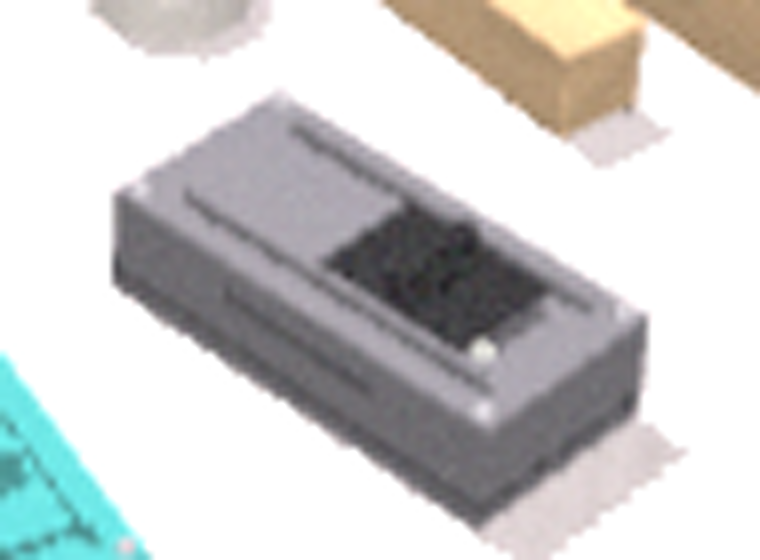

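```bash
cat > h.py <<'E'
import cv2,numpy as np
def ray(c,uv):
    R=cv2.Rodrigues(c["rvec"])[0];t=np.asarray(c["tvec"]).ravel()
    p=cv2.undistortPoints(np.array([[uv]],float),c["mtx"],None)[0,0]
    return -R.T@t, R.T@np.array([p[0],p[1],1])
def onz(c,uv,z):
    o,d=ray(c,uv);return o+d*(z-o[2])/d[2]
def proj(c,P):
    return cv2.projectPoints(np.array(P,float).reshape(-1,3),np.asarray(c["rvec"],float),np.asarray(c["tvec"],float),c["mtx"],None)[0].reshape(-1,2)
E
python3 - <<'E'
from rig import bot
from h import *
np.set_printoptions(precision=4,suppress=True)
T=bot.capture("top");S=bot.capture("side")
def go(c,pts,off,z):
    q=[]
    for p in pts:
        uv=np.array(p)/8+off; q.append(onz(c,uv,z)[:2]);
    q=np.array(q);print(q.tolist(),"mean",q.mean(0),[np.linalg.norm(q[i]-q[i-1]).round(4) for i in range(4)]);return q
print("T");go(T,[(130,158),(610,85),(645,325),(165,390)],(345,135),.045)
go(T,[(370,160),(545,135),(570,275),(390,298)],(345,135),.049)
print("S");go(S,[(280,92),(115,192),(490,425),(645,318)],(335,195),.045)
go(S,[(408,203),(325,262),(465,348),(545,300)],(335,195),.049)
# dark mask contour of plate & box with minAreaRect
for n,c in(("T",T),("S",S)):
    img=c["img"];hsv=cv2.cvtColor(img,cv2.COLOR_BGR2HSV)
    print(n,onz(c,(np.array((485,350) )/8+(335,195)) if n=="S" else (0,0),.045))
E
```

```text
T
[[0.6135758475381954, -0.10931456264620222], [0.636576264228896, -0.27560535139375986], [0.5528608418782086, -0.28359977773188794], [0.5332407115773259, -0.11871571850433875]] mean [ 0.5841 -0.1968] [np.float64(0.0809), np.float64(0.1679), np.float64(0.0841), np.float64(0.166)]
[[0.6107439357105746, -0.1908692562335516], [0.6185143541614266, -0.25128023625844165], [0.5698571690903862, -0.2576110249952408], [0.5629329835376283, -0.1957988998455589]] mean [ 0.5905 -0.2239] [np.float64(0.0481), np.float64(0.0609), np.float64(0.0491), np.float64(0.0622)]
S
[[0.6152052374536945, -0.10998012630729537], [0.5327263340050481, -0.12049909833981343], [0.5594773245792003, -0.2851835759703494], [0.636482607507346, -0.2756201236961121]] mean [ 0.586  -0.1978] [np.float64(0.167), np.float64(0.0831), np.float64(0.1668), np.float64(0.0776)]
[[0.6082641269242278, -0.1876167503645847], [0.5649422344715725, -0.19519468507112747], [0.5744863098710821, -0.2555190661984569], [0.6121853268988705, -0.2527850173278836]] mean [ 0.59   -0.2228] [np.float64(0.0653), np.float64(0.044), np.float64(0.0611), np.float64(0.0378)]
T [1.0721 0.8947 0.045 ]
S [ 0.5824 -0.2569  0.045 ]
```

The crop shows the grey long box, its black plate with the push rib, and the shutter already about 8 mm open towards the box's +y (image left). The plate is at about −27 mm, against −35 mm when closed. The box centre is about (0.585, −0.197) and yaw is about +8°. Next I work out the shift to a point above it.

```bash
cat >> h.py <<'E'
from scipy.spatial.transform import Rotation as Ro
YAW=8.0
def tgt(heading):
    h=np.radians(heading);y=np.array([np.cos(h),np.sin(h),0]);x=np.array([0,0,-1.]);return np.column_stack([x,y,np.cross(x,y)])
def plan(s,P,yaw):
    R=np.asarray(s["tcp_rot"]);Rt=tgt(90+yaw)
    print("shift mm",(R.T@(np.array(P)-s["position"])*1000).round(1),"turn",Ro.from_matrix(R.T@Rt).as_rotvec(degrees=True).round(2))
E
python3 - <<'E'
from rig import bot
from h import *
plan(bot.read_state(),(0.594,-0.250,0.16),8)
E
```

```text
shift mm [  62.6 -647.5  644.1] turn [-2.879e+01 -2.000e-02  5.000e-02]
```

Request:
{"fn": "play_rows", "kwargs": {"motion": [[[62, -647, 644], [-28.8, 0, 0], 0], [[62, -647, 644], [-28.8, 0, 0], 0], [[62, -647, 644], [-28.8, 0, 0], 0], [[62, -647, 644], [-28.8, 0, 0], 0], [[62, -647, 644], [-28.8, 0, 0], 0], [[62, -647, 644], [-28.8, 0, 0], 0], [[62, -647, 644], [-28.8, 0, 0], 0], [[62, -647, 644], [-28.8, 0, 0], 0]]}}

```text
time_s: 1.05
position: [0.3834, 0.2228, 0.1959]
tcp_rot: [[0.001, -0.14, 0.99], [0.0, 0.99, 0.14], [-1.0, 0.0, 0.001]]
force: [1.3, -0.2, -0.4]
opening: 0.358
```

```bash
python3 - <<'E'
from rig import bot
from h import *
s=bot.read_state();print(s["position"],s["joint_positions"],s["force"]);plan(s,(0.594,-0.250,0.16),8)
E
```

```text
[0.38341231 0.22277715 0.1959265 ] [ 1.56624147e+01  1.87211941e+01  1.08952035e+02 -9.88468047e-04
  5.22721511e+01 -8.23728104e+01] [ 1.29064707 -0.19456236 -0.36380117]
shift mm [  36.  -497.6  142.4] turn [ 0.04  0.05 -0.01]
```

Request:
{"fn": "play_rows", "kwargs": {"motion": [[[36, -490, 140], [0, 0, 0], 0], [[36, -490, 140], [0, 0, 0], 0], [[36, -490, 140], [0, 0, 0], 0], [[36, -490, 140], [0, 0, 0], 0], [[36, -490, 140], [0, 0, 0], 0], [[36, -490, 140], [0, 0, 0], 0], [[36, -490, 140], [0, 0, 0], 0], [[36, -490, 140], [0, 0, 0], 0]]}}

```text
time_s: 1.85
position: [0.5453, -0.1422, 0.1675]
tcp_rot: [[0.0, -0.139, 0.99], [0.0, 0.99, 0.139], [-1.0, 0.0, 0.0]]
force: [1.4, 0.5, 0.1]
opening: 0.005
```

```bash
python3 - <<'E'
from rig import bot
from h import *
s=bot.read_state();print(s["position"],s["force"]);plan(s,(0.594,-0.250,0.16),8)
E
```

```text
[ 0.54531023 -0.14223851  0.16746069] [1.35028913 0.53363852 0.12867982]
shift mm [   7.4 -113.5   33.3] turn [-0.02  0.01 -0.01]
```

Request:
{"fn": "play_rows", "kwargs": {"motion": [[[5, -48, 14], [0, 0, 0], 0], [[5, -95, 27], [0, 0, 0], 0], [[5, -95, 27], [0, 0, 0], 0], [[5, -95, 27], [0, 0, 0], 0], [[5, -95, 27], [0, 0, 0], 0]]}}

```text
time_s: 2.35
position: [0.5838, -0.2291, 0.1621]
tcp_rot: [[-0.002, -0.14, 0.99], [0.002, 0.99, 0.14], [-1.0, 0.002, -0.002]]
force: [-0.2, 0.3, -0.1]
opening: 0.004
```

```bash
python3 - <<'E'
from rig import bot
from h import *
s=bot.read_state();print(s["position"],s["force"],s["time_s"]);plan(s,(0.594,-0.250,0.16),8)
for n in("wrist","top"):
    c=bot.capture(n);cv2.imwrite(f"pics/{n}1.png",c["img"])
    np.savez(f"{n}1.npz",**c)
E
```

```text
[ 0.58375638 -0.22907561  0.16214972] [-0.22623444  0.30423929 -0.07790916] 2.35
shift mm [  2.1 -22.2   7.2] turn [ 0.04 -0.1  -0.1 ]
```

View pics/wrist1.png

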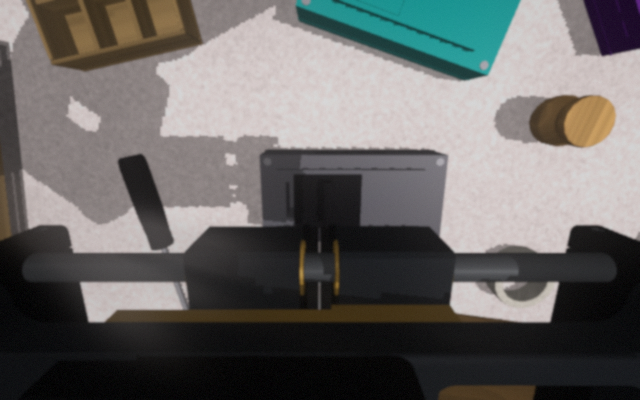

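```bash
python3 - <<'E'
from h import *
a=cv2.imread("pics/wrist1.png")[140:230,250:460];a=cv2.convertScaleAbs(a,alpha=2,beta=20)
cv2.imwrite("pics/wc.png",cv2.resize(a,None,fx=3.8,fy=3.8,interpolation=cv2.INTER_CUBIC))
E
```

```text
(no output)
```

View pics/wc.png

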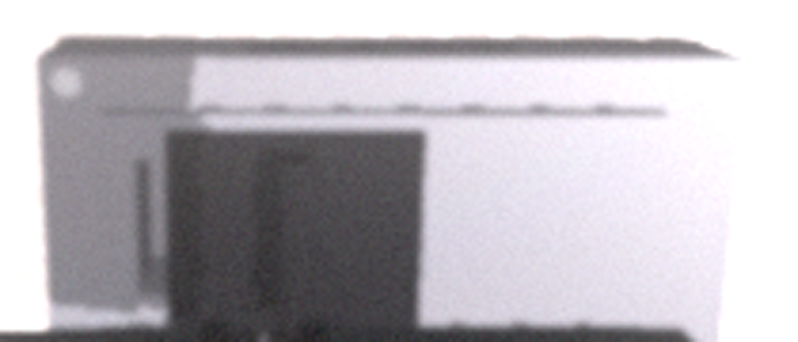

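```bash
python3 - <<'E'
from h import *
c=dict(np.load("wrist1.npz"))
C=np.array([.585,-.197]);y=np.radians(8);X=np.array([np.cos(y),np.sin(y)]);Y=np.array([-X[1],X[0]])
for n,(u,v),z in [("boxTL",(43,60),.045),("boxTR",(735,60),.045),("boxL2",(50,310),.045),("boxR2",(718,310),.045),("wellL",(138,165),.045),("wellL2",(138,285),.045),
 ("plTL",(170,132),.049),("plTR",(424,132),.049),("plBL",(170,310),.049),("plBR",(418,310),.049),("ribtopL",(258,220),.061),("ribtopR",(280,220),.061),("ribtopR308",(308,155),.061)]:
    p=onz(c,(250+u/3.8,140+v/3.8),z)[:2];d=p-C
    print(n,p.round(4),"box x,y mm",(d@X*1000).round(1),(d@Y*1000).round(1))
E
```

```text
boxTL [ 0.5577 -0.2845] box x,y mm -39.2 -82.9
boxTR [ 0.5347 -0.122 ] box x,y mm -39.4 81.3
boxL2 [ 0.6198 -0.277 ] box x,y mm 23.4 -84.0
boxR2 [ 0.5965 -0.1111] box x,y mm 23.3 83.5
wellL [ 0.5798 -0.2594] box x,y mm -13.8 -61.0
wellL2 [ 0.6102 -0.2559] box x,y mm 16.8 -61.8
plTL [ 0.5699 -0.2525] box x,y mm -22.7 -52.8
plTR [ 0.5614 -0.1927] box x,y mm -22.8 7.5
plBL [ 0.6142 -0.2471] box x,y mm 22.0 -53.6
plBR [ 0.6056 -0.1864] box x,y mm 21.9 7.6
ribtopL [ 0.5852 -0.2292] box x,y mm -4.3 -31.9
ribtopR [ 0.5845 -0.2241] box x,y mm -4.3 -26.8
ribtopR308 [ 0.5684 -0.22  ] box x,y mm -19.7 -20.5
```

```bash
python3 - <<'E'
from rig import bot
from h import *
plan(bot.read_state(),(0.5935,-0.2505,0.054),8)
E
```

```text
shift mm [108.5 -23.1   6.4] turn [ 0.1  -0.06 -0.06]
```

Request:
{"fn": "play_rows", "kwargs": {"motion": [[[0, -23, 6.5], [0, 0, 0], 0], [[40, -23, 6.5], [0, 0, 0], 0], [[80, -23, 6.5], [0, 0, 0], 0], [[100, -23, 6.5], [0, 0, 0], 0], [[107, -23, 6.5], [0, 0, 0], 0], [[107, -23, 6.5], [0, 0, 0], 0], [[107, -23, 6.5], [0, 0, 0], 0]]}}

```text
time_s: 3.15
position: [0.5954, -0.2523, 0.057]
tcp_rot: [[0.002, -0.14, 0.99], [-0.001, 0.99, 0.14], [-1.0, -0.002, 0.002]]
force: [0.2, -0.3, 0.5]
opening: 0.004
```

```bash
python3 - <<'E'
from rig import bot
from h import *
s=bot.read_state();print(s["position"],s["force"],s["time_s"]);plan(s,(0.5935,-0.2505,0.054),8)
for n in("side","top"):
    c=bot.capture(n);
    m=proj(c,s["position"])[0].astype(int);a=c["img"][m[1]-45:m[1]+45,m[0]-60:m[0]+60];a=cv2.convertScaleAbs(a,alpha=2,beta=20)
    cv2.imwrite(f"pics/{n}2.png",cv2.resize(a,None,fx=6,fy=6,interpolation=cv2.INTER_CUBIC))
E
```

```text
[ 0.59540769 -0.25225963  0.05703182] [ 0.15698199 -0.31233254  0.46639299] 3.15
shift mm [ 3.   2.  -1.6] turn [0.06 0.11 0.09]
```

View pics/side2.png

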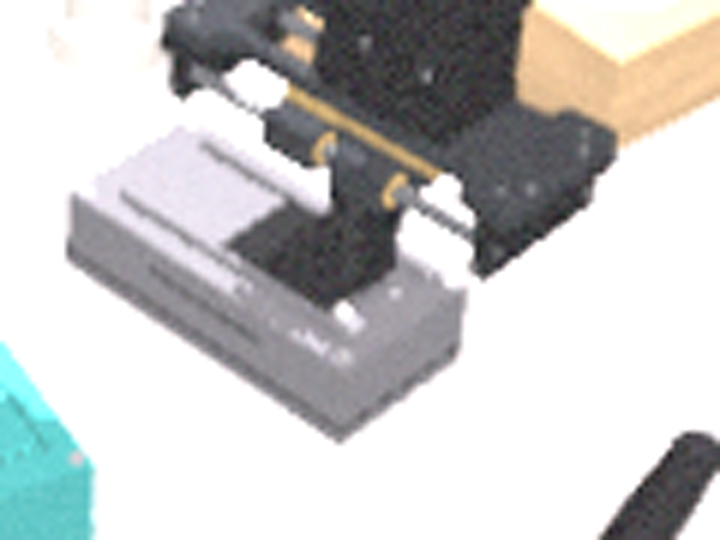

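The fingers are behind the rib on the −y side and not touching anything. I push slowly towards +y.

Request:
{"fn": "play_rows", "kwargs": {"motion": [[[3, 2, -1.5], [0, 0, 0], 0], [[3, 6, -1.5], [0, 0, 0], 0], [[3, 10, -1.5], [0, 0, 0], 0], [[3, 14, -1.5], [0, 0, 0], 0], [[3, 18, -1.5], [0, 0, 0], 0], [[3, 22, -1.5], [0, 0, 0], 0], [[3, 26, -1.5], [0, 0, 0], 0], [[3, 30, -1.5], [0, 0, 0], 0]]}}

```text
time_s: 4.05
position: [0.5888, -0.2229, 0.0526]
tcp_rot: [[0.0, -0.139, 0.99], [-0.001, 0.99, 0.139], [-1.0, -0.001, 0.0]]
force: [-0.2, -1.0, 0.7]
opening: 0.005
```

```bash
cat > st.py <<'E'
from rig import bot
from h import *
s=bot.read_state();C=np.array([.586,-.197]);X=tgt(98)[:,2][:2];Y=tgt(98)[:,1][:2]
d=s["position"][:2]-C
print("t",s["time_s"],"box mm",(d@X*1e3).round(1),(d@Y*1e3).round(1),"z",(s["position"][2]*1e3).round(1),"F x,y,z",(s["force"][:2]@X).round(2),(s["force"][:2]@Y).round(2),s["force"][2].round(2))
E
python3 st.py
```

```text
t 4.05 box mm -0.8 -26.0 z 52.6 F x,y,z -0.34 -0.98 0.67
```

Request:
{"fn": "play_rows", "kwargs": {"motion": [[[-1, 4, 0.5], [0, 0, 0], 0], [[-1, 8, 0.5], [0, 0, 0], 0], [[-1, 12, 0.5], [0, 0, 0], 0], [[-1, 16, 0.5], [0, 0, 0], 0], [[-1, 20, 0.5], [0, 0, 0], 0], [[-1, 24, 0.5], [0, 0, 0], 0], [[-1, 27, 0.5], [0, 0, 0], 0], [[-1, 27, 0.5], [0, 0, 0], 0]]}}

```text
time_s: 4.85
position: [0.5853, -0.1951, 0.0536]
tcp_rot: [[-0.0, -0.14, 0.99], [0.001, 0.99, 0.14], [-1.0, 0.001, -0.0]]
force: [0.2, 0.3, -0.1]
opening: 0.005
```

```bash
python3 st.py; python3 - <<'E'
from rig import bot
from h import *
s=bot.read_state()
c=bot.capture("side")
m=proj(c,s["position"])[0].astype(int);a=c["img"][m[1]-45:m[1]+45,m[0]-60:m[0]+60];a=cv2.convertScaleAbs(a,alpha=2,beta=20)
cv2.imwrite(f"pics/side3.png",cv2.resize(a,None,fx=6,fy=6,interpolation=cv2.INTER_CUBIC))
E
```

```text
t 4.85 box mm -0.4 1.9 z 53.6 F x,y,z 0.28 0.3 -0.12
```

View pics/side3.png

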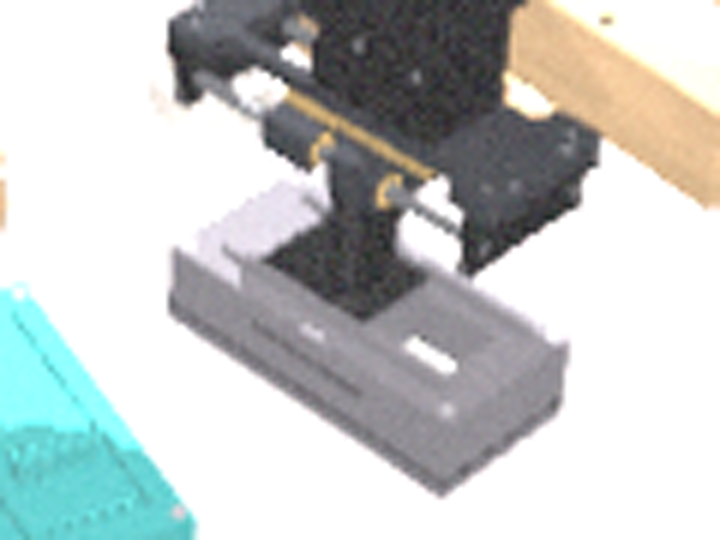

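Request:
{"fn": "play_rows", "kwargs": {"motion": [[[0, 1.5, 0], [0, 0, 0], 0], [[0, 3, 0], [0, 0, 0], 0], [[0, 4.5, 0], [0, 0, 0], 0], [[0, 6, 0], [0, 0, 0], 0]]}}

```text
time_s: 5.3
position: [0.5846, -0.1901, 0.0536]
tcp_rot: [[-0.0, -0.139, 0.99], [-0.0, 0.99, 0.139], [-1.0, -0.0, -0.0]]
force: [-0.1, -0.7, 0.4]
opening: 0.005
```

```bash
python3 st.py
```

```text
t 5.3 box mm -0.5 7.0 z 53.6 F x,y,z -0.21 -0.66 0.44
```

Request:
{"fn": "play_rows", "kwargs": {"motion": [[[0, 1, 0], [0, 0, 0], 0], [[0, 2, 0], [0, 0, 0], 0], [[0, 3, 0], [0, 0, 0], 0]]}}

```text
time_s: 5.6
position: [0.5841, -0.187, 0.0536]
tcp_rot: [[-0.0, -0.139, 0.99], [0.0, 0.99, 0.139], [-1.0, 0.0, -0.0]]
force: [-0.0, -1.1, -0.4]
opening: 0.009
```

```bash
python3 st.py
```

```text
t 5.6 box mm -0.4 10.2 z 53.6 F x,y,z -0.17 -1.09 -0.38
```

Request:
{"fn": "play_rows", "kwargs": {"motion": [[[0, 1, 0], [0, 0, 0], 0], [[0, 2, 0], [0, 0, 0], 0]]}}

```text
time_s: 5.8
position: [0.5839, -0.185, 0.0536]
tcp_rot: [[-0.0, -0.139, 0.99], [0.0, 0.99, 0.139], [-1.0, 0.0, -0.0]]
force: [-0.3, -0.8, -1.1]
opening: 0.004
```

```bash
python3 st.py
```

```text
t 5.8 box mm -0.5 12.2 z 53.6 F x,y,z -0.37 -0.74 -1.06
```

Request:
{"fn": "play_rows", "kwargs": {"motion": [[[0, 1, 0], [0, 0, 0], 0], [[0, 1, 0], [0, 0, 0], 0]]}}

```text
time_s: 6.0
position: [0.5837, -0.1838, 0.0535]
tcp_rot: [[-0.0, -0.139, 0.99], [0.0, 0.99, 0.139], [-1.0, 0.0, -0.0]]
force: [-1.7, -0.4, 0.3]
opening: 0.003
```

```bash
python3 st.py; python3 - <<'E'
from rig import bot
from h import *
s=bot.read_state()
c=bot.capture("side")
np.savez("side4.npz",**c)
a=c["img"][190:265,325:445];a=cv2.convertScaleAbs(a,alpha=2,beta=20)
cv2.imwrite(f"pics/side4.png",cv2.resize(a,None,fx=6,fy=6,interpolation=cv2.INTER_CUBIC))
E
```

```text
t 6.0 box mm -0.5 13.4 z 53.5 F x,y,z -1.75 -0.17 0.33
```

View pics/side4.png

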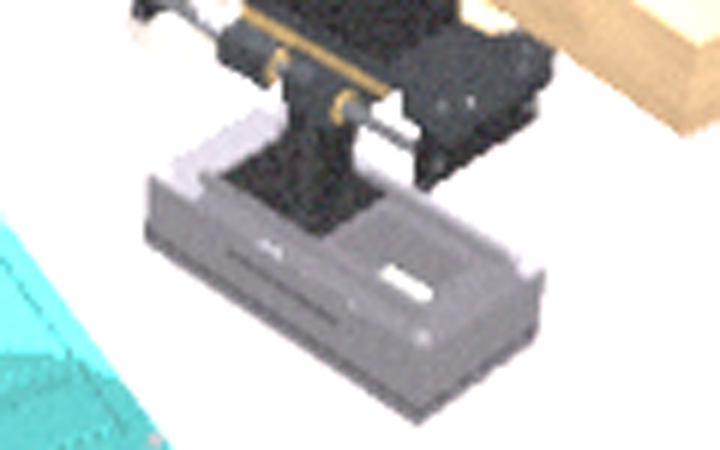

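```bash
cat > bx.py <<'E'
from h import *
def bx(c,uv,z):
    d=onz(c,uv,z)[:2]-np.array([.586,-.197]);R=tgt(98);return (d@R[:2,2]*1e3).round(1),(d@R[:2,1]*1e3).round(1)
E
python3 - <<'E'
from bx import *
c=dict(np.load("side4.npz"))
for n,p,z in[("plate -x-y",(320,238),.049),("plate -x+y",(222,175),.049),("boxcorner",(420,348),.045),("boxcorner-x+y",(148,175),.045),("x+y corner",(545,268),.045),("plate+x-y",(388,192),.049)]:print(n,bx(c,(325+p[0]/6,190+p[1]/6),z))
E
```

```text
plate -x-y (np.float64(-21.2), np.float64(-5.7))
plate -x+y (np.float64(-20.8), np.float64(55.3))
boxcorner (np.float64(-40.5), np.float64(-81.1))
boxcorner-x+y (np.float64(-42.0), np.float64(82.1))
x+y corner (np.float64(39.7), np.float64(-85.0))
plate+x-y (np.float64(25.4), np.float64(-5.3))
```

Request:
{"fn": "play_rows", "kwargs": {"motion": [[[0, 1, 0], [0, 0, 0], 0], [[0, 2, 0], [0, 0, 0], 0]]}}

```text
time_s: 6.25
position: [0.5835, -0.1822, 0.0536]
tcp_rot: [[-0.0, -0.139, 0.99], [-0.0, 0.99, 0.139], [-1.0, -0.0, -0.0]]
force: [-0.2, -1.5, 0.1]
opening: 0.005
```

```bash
python3 st.py
```

```text
t 6.25 box mm -0.4 15.0 z 53.6 F x,y,z -0.42 -1.44 0.14
```

Request:
{"fn": "play_rows", "kwargs": {"motion": [[[0, 1, 0], [0, 0, 0], 0], [[0, 2, 0], [0, 0, 0], 0]]}}

```text
time_s: 6.45
position: [0.5835, -0.1814, 0.0536]
tcp_rot: [[0.001, -0.14, 0.99], [-0.003, 0.99, 0.141], [-1.0, -0.003, 0.0]]
force: [-0.8, -7.3, -2.5]
opening: 0.003
```

```bash
python3 st.py
```

```text
t 6.45 box mm -0.3 15.8 z 53.6 F x,y,z -1.81 -7.09 -2.46
```

The force jumped to 7 N at box y = 15.8, so the shutter is at its stop. I back off and rise.

Request:
{"fn": "play_rows", "kwargs": {"motion": [[[0, -3, 0], [0, 0, 0], 0], [[-15, -8, 0], [0, 0, 0], 0], [[-40, -30, 0], [0, 0, 0], 0], [[-40, -50, 0], [0, 0, 0], 0], [[-40, -52, 0], [0, 0, 0], 0], [[-40, -52, 0], [0, 0, 0], 0]]}}

```text
time_s: 7.05
position: [0.5897, -0.2315, 0.0926]
tcp_rot: [[-0.002, -0.138, 0.99], [0.002, 0.99, 0.138], [-1.0, 0.002, -0.001]]
force: [-0.4, 0.7, -0.0]
opening: 0.007
```

```bash
python3 st.py; python3 - <<'E'
from rig import bot
from h import *
for n in("side","wrist"):
    c=bot.capture(n);np.savez(n+"5.npz",**c)
    o=(325,190,445,265) if n=="side" else (240,130,470,260)
    a=c["img"][o[1]:o[3],o[0]:o[2]];a=cv2.convertScaleAbs(a,alpha=2,beta=10)
    k=6 if n=="side" else 3.4
    cv2.imwrite(f"pics/{n}5.png",cv2.resize(a,None,fx=k,fy=k,interpolation=cv2.INTER_CUBIC))
E
```

```text
t 7.05 box mm -1.1 -34.6 z 92.6 F x,y,z -0.25 0.77 -0.03
```

View pics/side5.png

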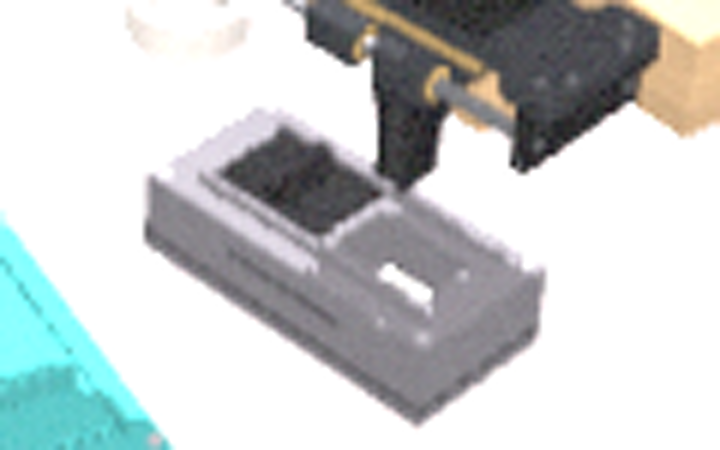

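View pics/wrist5.png

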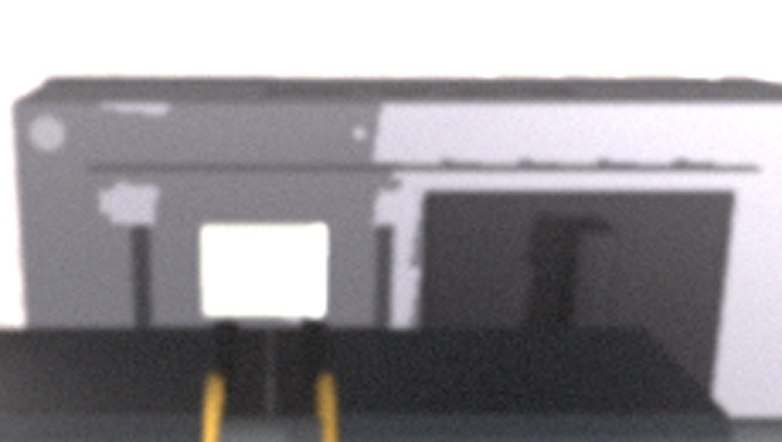

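The shutter is fully open. The white key is fully exposed at wrist crop (200–328, 225–318), and the box corners are unchanged. I locate the key.

```bash
python3 - <<'E'
from bx import *
c=dict(np.load("wrist5.npz"))
for n,p,z in[("keyTL",(200,225),.023),("keyTR",(328,225),.023),("wellL",(133,280),.045),("wellR",(392,280),.045),("wellL top",(133,228),.045),("plate-y",(420,250),.049),("plateTL",(425,193),.049),("boxTop",(200,100),.045)]:print(n,bx(c,(240+p[0]/3.4,130+p[1]/3.4),z))
c=dict(np.load("side5.npz"))
for n,p,z in[("key",(382,268),.023),("key",(432,300),.023),("plate-x-y",(322,238),.049),("plate+x-y",(388,195),.049)]:print(n,bx(c,(325+p[0]/6,190+p[1]/6),z))
E
```

```text
keyTL (np.float64(-10.1), np.float64(-48.7))
keyTR (np.float64(-10.1), np.float64(-19.6))
wellL (np.float64(-4.0), np.float64(-61.4))
wellR (np.float64(-4.0), np.float64(-7.4))
wellL top (np.float64(-15.2), np.float64(-61.1))
plate-y (np.float64(-11.6), np.float64(-2.4))
plateTL (np.float64(-23.5), np.float64(-1.9))
boxTop (np.float64(-41.6), np.float64(-46.8))
key (np.float64(7.3), np.float64(-19.9))
key (np.float64(7.1), np.float64(-49.7))
plate-x-y (np.float64(-20.6), np.float64(-6.3))
plate+x-y (np.float64(23.7), np.float64(-6.8))
```

Request:
{"fn": "play_rows", "kwargs": {"motion": [[[20, 0, 1.5], [0, 0, 0], 0], [[40, 0, 1.5], [0, 0, 0], 0], [[55, 0, 1.5], [0, 0, 0], 0], [[63, 0, 1.5], [0, 0, 0], 0], [[63, 0, 1.5], [0, 0, 0], 0], [[63, 0, 1.5], [0, 0, 0], 0]]}}

```text
time_s: 7.75
position: [0.5922, -0.2313, 0.0307]
tcp_rot: [[0.0, -0.14, 0.99], [-0.0, 0.99, 0.14], [-1.0, -0.0, 0.0]]
force: [0.3, -0.7, 0.4]
opening: 0.007
```

```bash
python3 st.py
```

```text
t 7.75 box mm 1.4 -34.9 z 30.7 F x,y,z 0.23 -0.73 0.36
```

Request:
{"fn": "play_rows", "kwargs": {"motion": [[[2, 0, 0], [0, 0, 0], 0], [[4, 0, 0], [0, 0, 0], 0], [[6, 0, 0], [0, 0, 0], 0], [[8, 0, 0], [0, 0, 0], 0], [[9.5, 0, 0], [0, 0, 0], 0], [[9.5, 0, 0], [0, 0, 0], 0]]}}

```text
time_s: 8.35
position: [0.5921, -0.2315, 0.0213]
tcp_rot: [[0.0, -0.139, 0.99], [-0.0, 0.99, 0.139], [-1.0, -0.0, 0.0]]
force: [0.2, -0.1, 2.6]
opening: 0.005
```

```bash
python3 st.py
```

```text
t 8.35 box mm 1.3 -35.1 z 21.3 F x,y,z 0.21 -0.12 2.56
```

Contact with 2.6 N at z = 21.3 mm. I press on.

Request:
{"fn": "play_rows", "kwargs": {"motion": [[[1, 0, 0], [0, 0, 0], 0], [[2, 0, 0], [0, 0, 0], 0], [[3, 0, 0], [0, 0, 0], 0], [[4, 0, 0], [0, 0, 0], 0], [[4, 0, 0], [0, 0, 0], 0]]}}

```text
time_s: 8.85
position: [0.5922, -0.2316, 0.0174]
tcp_rot: [[0.0, -0.139, 0.99], [-0.0, 0.99, 0.139], [-1.0, -0.0, 0.0]]
force: [-0.2, -0.6, 5.7]
opening: 0.007
```

```bash
python3 st.py
```

```text
t 8.85 box mm 1.3 -35.1 z 17.4 F x,y,z -0.3 -0.54 5.71
```

Request:
{"fn": "play_rows", "kwargs": {"motion": [[[0.5, 0, 0], [0, 0, 0], 0], [[0.5, 0, 0], [0, 0, 0], 0]]}}

```text
time_s: 9.05
position: [0.5922, -0.2316, 0.0174]
tcp_rot: [[0.0, -0.139, 0.99], [-0.0, 0.99, 0.139], [-1.0, -0.0, 0.0]]
force: [-0.9, 0.1, 8.0]
opening: 0.003
```

```bash
python3 st.py
```

```text
t 9.05 box mm 1.3 -35.1 z 17.4 F x,y,z -0.85 0.17 7.98
```

The force rises without any motion, so the key is on its hard stop. I hold it there.

Request:
{"fn": "play_rows", "kwargs": {"motion": [[[0, 0, 0], [0, 0, 0], 0], [[0, 0, 0], [0, 0, 0], 0], [[0, 0, 0], [0, 0, 0], 0], [[0, 0, 0], [0, 0, 0], 0], [[0, 0, 0], [0, 0, 0], 0], [[0, 0, 0], [0, 0, 0], 0], [[0, 0, 0], [0, 0, 0], 0], [[0, 0, 0], [0, 0, 0], 0]]}}

```text
time_s: 9.85
position: [0.5921, -0.2316, 0.0174]
tcp_rot: [[0.0, -0.139, 0.99], [-0.0, 0.99, 0.139], [-1.0, -0.0, 0.0]]
force: [-1.3, 0.5, 7.6]
opening: 0.003
```

Request:
{"fn": "play_rows", "kwargs": {"motion": [[[0, 0, 0], [0, 0, 0], 0], [[0, 0, 0], [0, 0, 0], 0], [[0, 0, 0], [0, 0, 0], 0], [[0, 0, 0], [0, 0, 0], 0], [[0, 0, 0], [0, 0, 0], 0], [[0, 0, 0], [0, 0, 0], 0], [[0, 0, 0], [0, 0, 0], 0], [[0, 0, 0], [0, 0, 0], 0]]}}

```text
time_s: 10.65
position: [0.5922, -0.2316, 0.0174]
tcp_rot: [[0.001, -0.139, 0.99], [-0.0, 0.99, 0.139], [-1.0, -0.0, 0.0]]
force: [-1.0, 0.5, 7.4]
opening: 0.008
```

```bash
python3 st.py
```

```text
t 10.65 box mm 1.3 -35.1 z 17.4 F x,y,z -0.94 0.68 7.38
```

Request:
{"fn": "play_rows", "kwargs": {"motion": [[[-20, 0, 0], [0, 0, 0], 0], [[-45, 0, 0], [0, 0, 0], 0], [[-70, 0, -1], [0, 0, 0], 0], [[-70, 0, -1], [0, 0, 0], 0], [[-70, 40, -1], [0, 0, 0], 0], [[-70, 80, -1], [0, 0, 0], 0], [[-70, 91, -1], [0, 0, 0], 0], [[-70, 91, -1], [0, 0, 0], 0]]}}

```text
time_s: 11.45
position: [0.5772, -0.1393, 0.0855]
tcp_rot: [[-0.003, -0.142, 0.99], [0.001, 0.99, 0.142], [-1.0, 0.002, -0.002]]
force: [-0.0, 0.1, 0.3]
opening: 0.007
```

```bash
python3 st.py; python3 - <<'E'
from rig import bot
from h import *
for n in("side","top"):
    c=bot.capture(n)
    o=(325,170,445,265) if n=="side" else (345,130,440,205)
    a=c["img"][o[1]:o[3],o[0]:o[2]];a=cv2.convertScaleAbs(a,alpha=2,beta=10)
    cv2.imwrite(f"pics/{n}6.png",cv2.resize(a,None,fx=6,fy=6,interpolation=cv2.INTER_CUBIC))
E
```

```text
t 11.45 box mm -0.7 58.3 z 85.5 F x,y,z 0.01 0.11 0.3
```

View pics/side6.png

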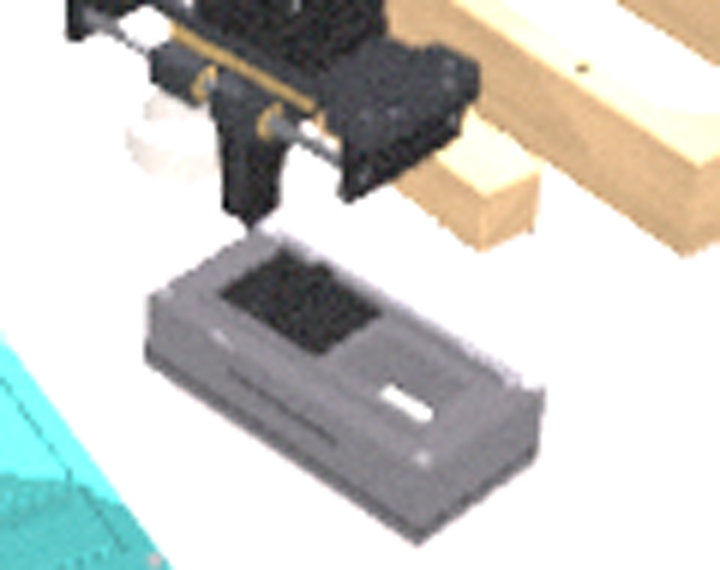

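Request:
{"fn": "play_rows", "kwargs": {"motion": [[[10, -2, 1], [0, 0, 0], 0], [[20, -2, 1], [0, 0, 0], 0], [[29, -2, 1], [0, 0, 0], 0], [[32, -2, 1], [0, 0, 0], 0], [[32, -2, 1], [0, 0, 0], 0]]}}

```text
time_s: 12.05
position: [0.5789, -0.1434, 0.0535]
tcp_rot: [[-0.002, -0.139, 0.99], [0.001, 0.99, 0.139], [-1.0, 0.001, -0.002]]
force: [0.2, -0.4, 0.4]
opening: -0.001
```

```bash
python3 st.py
```

```text
t 12.05 box mm 0.4 54.1 z 53.5 F x,y,z 0.17 -0.38 0.42
```

Request:
{"fn": "play_rows", "kwargs": {"motion": [[[0, -4, 0], [0, 0, 0], 0], [[0, -8, 0], [0, 0, 0], 0], [[0, -12, 0], [0, 0, 0], 0], [[0, -16, 0], [0, 0, 0], 0], [[0, -20, 0], [0, 0, 0], 0], [[0, -24, 0], [0, 0, 0], 0], [[0, -28, 0], [0, 0, 0], 0], [[0, -32, 0], [0, 0, 0], 0]]}}

```text
time_s: 12.85
position: [0.584, -0.1752, 0.0546]
tcp_rot: [[-0.0, -0.139, 0.99], [0.0, 0.99, 0.139], [-1.0, 0.0, -0.0]]
force: [0.7, 2.1, 0.7]
opening: 0.006
```

```bash
python3 st.py
```

```text
t 12.85 box mm 1.1 21.9 z 54.6 F x,y,z 0.95 2.03 0.69
```

Request:
{"fn": "play_rows", "kwargs": {"motion": [[[0.5, -4, -0.5], [0, 0, 0], 0], [[0.5, -8, -0.5], [0, 0, 0], 0], [[0.5, -12, -0.5], [0, 0, 0], 0], [[0.5, -16, -0.5], [0, 0, 0], 0], [[0.5, -20, -0.5], [0, 0, 0], 0], [[0.5, -24, -0.5], [0, 0, 0], 0], [[0.5, -28, -0.5], [0, 0, 0], 0], [[0.5, -32, -0.5], [0, 0, 0], 0]]}}

```text
time_s: 13.65
position: [0.5879, -0.207, 0.054]
tcp_rot: [[-0.0, -0.139, 0.99], [0.0, 0.99, 0.139], [-1.0, 0.0, -0.0]]
force: [0.6, 1.4, -0.2]
opening: 0.007
```

```bash
python3 st.py
```

```text
t 13.65 box mm 0.5 -10.2 z 54.0 F x,y,z 0.77 1.3 -0.18
```

Request:
{"fn": "play_rows", "kwargs": {"motion": [[[0, -2, 0], [0, 0, 0], 0], [[0, -4, 0], [0, 0, 0], 0], [[0, -6, 0], [0, 0, 0], 0], [[0, -7, 0], [0, 0, 0], 0], [[0, -8, 0], [0, 0, 0], 0]]}}

```text
time_s: 14.15
position: [0.5889, -0.2146, 0.054]
tcp_rot: [[-0.0, -0.139, 0.99], [0.0, 0.99, 0.139], [-1.0, 0.0, -0.0]]
force: [-1.2, 1.0, -0.6]
opening: 0.005
```

```bash
python3 st.py
```

```text
t 14.15 box mm 0.5 -17.9 z 54.0 F x,y,z -1.04 1.13 -0.64
```

Request:
{"fn": "play_rows", "kwargs": {"motion": [[[0, -1, 0], [0, 0, 0], 0], [[0, -2, 0], [0, 0, 0], 0]]}}

```text
time_s: 14.35
position: [0.5892, -0.2166, 0.054]
tcp_rot: [[-0.0, -0.14, 0.99], [0.0, 0.99, 0.14], [-1.0, 0.0, -0.0]]
force: [-0.4, 1.7, -1.0]
opening: -0.0
```

```bash
python3 st.py
```

```text
t 14.35 box mm 0.5 -19.8 z 54.0 F x,y,z -0.15 1.77 -1.02
```

Request:
{"fn": "play_rows", "kwargs": {"motion": [[[0, -0.7, 0], [0, 0, 0], 0], [[0, -1.2, 0], [0, 0, 0], 0]]}}

```text
time_s: 14.55
position: [0.5894, -0.2178, 0.054]
tcp_rot: [[-0.0, -0.139, 0.99], [0.0, 0.99, 0.139], [-1.0, 0.0, -0.0]]
force: [-0.4, 2.1, -0.2]
opening: 0.005
```

```bash
python3 st.py
```

```text
t 14.55 box mm 0.5 -21.1 z 54.0 F x,y,z -0.11 2.11 -0.16
```

Request:
{"fn": "play_rows", "kwargs": {"motion": [[[0, -0.5, 0], [0, 0, 0], 0], [[0, -1, 0], [0, 0, 0], 0]]}}

```text
time_s: 14.75
position: [0.5895, -0.2188, 0.054]
tcp_rot: [[-0.0, -0.139, 0.99], [0.0, 0.99, 0.139], [-1.0, 0.0, -0.0]]
force: [-1.7, 0.9, -1.1]
opening: 0.008
```

```bash
python3 st.py
```

```text
t 14.75 box mm 0.5 -22.1 z 54.0 F x,y,z -1.54 1.11 -1.09
```

Request:
{"fn": "play_rows", "kwargs": {"motion": [[[0, -0.5, 0], [0, 0, 0], 0], [[0, -1, 0], [0, 0, 0], 0]]}}

```text
time_s: 14.95
position: [0.5895, -0.2189, 0.054]
tcp_rot: [[-0.001, -0.139, 0.99], [0.002, 0.99, 0.139], [-1.0, 0.002, -0.001]]
force: [-0.3, 4.4, 0.6]
opening: 0.006
```

```bash
python3 st.py
```

```text
t 14.95 box mm 0.5 -22.2 z 54.0 F x,y,z 0.32 4.4 0.61
```

Request:
{"fn": "play_rows", "kwargs": {"motion": [[[0, -0.3, 0], [0, 0, 0], 0], [[0, -0.3, 0], [0, 0, 0], 0]]}}

```text
time_s: 15.15
position: [0.5895, -0.2189, 0.054]
tcp_rot: [[-0.001, -0.139, 0.99], [0.002, 0.99, 0.139], [-1.0, 0.002, -0.001]]
force: [-1.2, 5.6, 0.2]
opening: 0.004
```

```bash
python3 st.py
```

```text
t 15.15 box mm 0.4 -22.2 z 54.0 F x,y,z -0.38 5.68 0.19
```

The shutter is at its closed stop: 5.7 N with no further motion. I back off, rise, and look.

Request:
{"fn": "play_rows", "kwargs": {"motion": [[[0, 4, 0], [0, 0, 0], 0], [[-10, 10, 0], [0, 0, 0], 0], [[-50, 12, 0], [0, 0, 0], 0], [[-100, 12, 0], [0, 0, 0], 0], [[-120, 60, 0], [0, 0, 0], 0], [[-120, 100, 0], [0, 0, 0], 0], [[-120, 100, 0], [0, 0, 0], 0], [[-120, 100, 0], [0, 0, 0], 0]]}}

```text
time_s: 15.95
position: [0.5765, -0.1207, 0.1754]
tcp_rot: [[0.003, -0.142, 0.99], [-0.002, 0.99, 0.142], [-1.0, -0.002, 0.002]]
force: [0.3, -0.4, 0.2]
opening: 0.006
```

```bash
python3 st.py; python3 - <<'E'
from rig import bot
from h import *
for n in("side","top"):
    c=bot.capture(n);np.savez(n+"7.npz",**c);cv2.imwrite(f"pics/{n}7f.png",c["img"])
    o=(335,195,430,265) if n=="side" else (345,135,440,200)
    a=c["img"][o[1]:o[3],o[0]:o[2]];a=cv2.convertScaleAbs(a,alpha=2,beta=10)
    cv2.imwrite(f"pics/{n}7.png",cv2.resize(a,None,fx=8,fy=8,interpolation=cv2.INTER_CUBIC))
E
```

```text
t 15.95 box mm 1.2 76.9 z 175.4 F x,y,z 0.27 -0.44 0.18
```

View pics/side7.png

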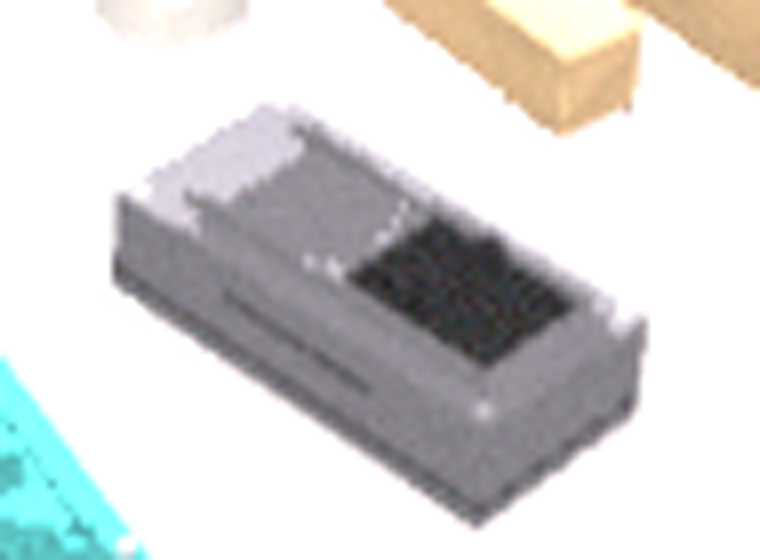

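View pics/top7f.png

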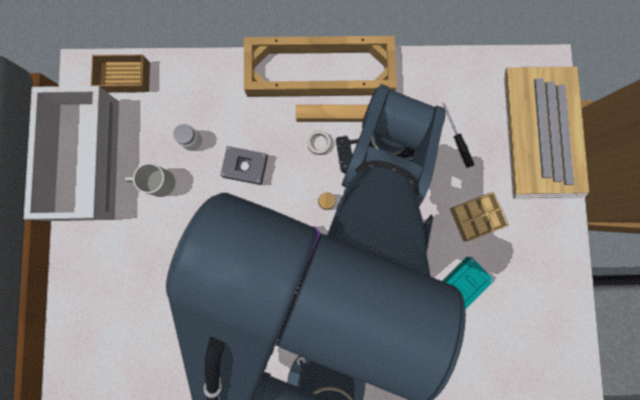

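```bash
python3 - <<'E'
from bx import *
from rig import bot
c=dict(np.load("side7.npz"))
for p,z in[((487,368),.049),((350,272),.049),((578,302),.049),((645,320),.045)]:print(bx(c,(335+p[0]/8,195+p[1]/8),z))
a=cv2.imread("pics/side0.png").astype(int);b=cv2.imread("pics/side7f.png").astype(int)
d=np.abs(a-b).max(2);print("box front face edge diff",d[235:262,345:400].mean())
print(bot.hand_in())
E
```

```text
(np.float64(-21.8), np.float64(-67.7))
(np.float64(-18.3), np.float64(-4.6))
(np.float64(25.4), np.float64(-67.1))
(np.float64(38.3), np.float64(-85.5))
box front face edge diff 14.702356902356902
the job is handed in; nothing more can be done
None
```

The long grey control box is reset and its shutter is closed again; I handed the job in at about 16 s of the 59 s allowed.

- **Opening:** I pushed the shutter with shut fingertips until it hit its open stop, at about 7 N. The shutter had started about 8–12 mm open.
- **Reset key:** I pressed the key until its tip reading stayed at 17.4 mm while the force rose to about 8 N, which is the hard stop. I held it there for at least 1.6 s. Afterwards the side camera showed it exposed and back up.
- **Closing:** I pushed the shutter back until it hit the closed stop, at about 5.7 N with no further motion, then moved the fingers clear.

**Last checks:**
- The closed plate measured about −4.6 to −67.4 mm along the box, against a nominal −4 to −66. That agrees within the 2 mm calibration.
- The side-camera corners of the long box looked unchanged. The short box and the other items visible from above looked where they started. The arm hid the long box and some nearby items in the final top view.
- A crude before-and-after difference over the front of the long box gave 14.7. I did not use it, because the arm's shadow had moved across that area.
- The fingers were touching nothing at hand-in, with the measured force under 0.5 N, which is noise.

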